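# Zero the photometer on the blank

## Robot

A 6-joint arm with a two-finger parallel gripper is mounted at the origin on the work surface. World frame = base frame: x ahead of the robot, y to its left, z up, the work surface at z = 0. Lengths are in m, angles in rad, forces in N, time in s.
With the tool pointing down it reaches from about 0.25 to 0.775 m from the base axis. Payload 4 kg.
Tool frame: the origin (TCP) lies between the finger pads; the fingertips stand 14 mm ahead of it and the grasp point (between the pads) lies 5 mm behind it (tip_reach is the distance from the TCP to the fingertips, in m); z points along the fingers, y is the line along which they close (so a half turn about z gives the same grasp; the last joint's range is limited). The gripper opens to 94 mm and grips with 3 to 60 N. Pads are 16 mm wide; open, the fingers measure 119 mm over their backs; the gripper's body (75 mm by 177 mm) begins 78 mm behind the grasp point.
Start: joints at [1.101, 0.087, 1.371, -0, 1.684, -0.103], TCP at [0.197, 0.513, 0.22] pointing down, gripper open.
Joint ranges: [-3.1, 3.1], [-0.76, 2.03], [0.27, 2.55], [-1.08, 4.22], [0.17, 2.65], [-2.57, 2.57]. Speed limits (rad/s): [2.79, 2.79, 3.14, 3.14, 3.14, 3.14].

## Interface

Orientations are given as [roll, pitch, yaw] about the fixed x, y, z axes, in that order (R = Rz(yaw) Ry(pitch) Rx(roll)).
In Python, from bench import * gives the robot as it stands. The module is installed in compiled form; this text tells all that it offers.
- The arm moves only by the tool servo_tool, never from a script. Its argument "targets" is a list of rows, each a list of 4 numbers: the shift along the tool's x, y, z in cm, then the turn about the tool's z in degrees. A call has 1 to 8 rows; each row is the pose to reach, as a shift and turn from the pose commanded when the call began, along the tool's axes at that moment; what a row does not reach only later rows make up. A row lasts 1/8 s, in which the tool goes at most 62.5 mm and 10.7 degrees, less where a joint would pass 70% of its speed; a pose out of reach is approached as far as the arm can. A call with a gripper value outside its range is refused whole. "claw" is the closure in counts, from 0 (fully open) to 255 (shut), set as the call begins (left out, the last holds). The fingers move at their own pace and stop on an object; the grip force is fixed at half the most. Time passes only in rows, so rows that repeat a pose let the fingers close. It gives the time, the measured TCP pose, the force, the opening and the grip force at its end, in the units of the state.
- get_obs(): the state, without advancing time (a new reading comes with each control period).
- snapshot(name): name is "side" or "top" or "wrist"; returns the picture (420x560x3 uint8, blue, green, red); there is no depth.
- camera_model(name): a dict with "camera_matrix" (3x3 intrinsics, pixels), "k1" (the pictures are not rectified: a ray, as slopes to the right and down, at radius r is drawn at 1 + k1 r^2 times it, then the intrinsics apply), "camera_from_world" (4x4, takes a point from world to camera coordinates). Camera axes: x right, y up, looking along -z (the intrinsics and any distortion apply to the point x, -y, -z); pixel columns grow to the right and rows downward; lengths in m; the calibration is good to about 2 mm. A picture is of the moment at which its call begins: read the wrist's pose just before it. camera_model takes no time and is no camera call; for the wrist camera it gives the pose at the moment of the call.
- close_job(): hands the job in; it is judged then, once.
The state is a dict: "time": time; "joint_positions": joint angles; "qvel": joint speeds; "joint_torque": joint torques, N m; "tool_pos": TCP position; "ee_rot": TCP orientation; "wrist_force": force on the tool from outside, world axes, zero at the start; "wrist_torque": the same for the moment, N m; "width": finger opening in m; "finger_force": force on a finger pad.
Only numpy, scipy, OpenCV 4.12 (cv2) and the standard library are available. Lean on these libraries where they do the work, as an engineer would, in place of code of your own. Each camera call takes 0.05 s, during which the arm holds its last target. There are 200 camera calls.

## Task

The vial of blank already stands in the photometer's well under the raised cover. With a light fingertip touch each time, push the cover down until it is fully shut, then press the zero key (the large round one) well down and let it up, then press the read key (the wide bar) well down and let it up, to check the zero. Press no other key, neither of these two while the cover is open, pick nothing up, and leave the blank in its well and the other glassware standing where it is.

Things in the scene. Friction and masses are not known exactly. Their poses are not given: they have to be found in the camera images.
- photometer: Dark laboratory photometer fixed on the bench, 240 deep (x) by 220 wide (y). Origin: centre of its underside, bench height; +x to its back, +y to the left of someone at its front. The front 92 mm is a level deck 58 mm high with one row of five keys along y; behind it the body is 90 mm high: sloping display on the left half, cell well with hinged cover on the right half.
- cover (a joint): Opening angle of the cover, rad: 0 shut, 1.57 upright, stop at 1.75. Starts at 0.8 to 1.4. Hinge along the photometer's y at the cover's far (+x) edge; friction (about 0.05 N m) holds it where it is left, so it neither falls shut nor springs back. At 0 it rests on a foam seal that gives about 1 mm per 3 N at the free edge (this give does not show in the angle).
- cover_hinge (a point): Centre of the cover's hinge line, on the photometer at x +106 mm, y -56 mm, 94 mm above the bench.
- cover_lip (a point): Point on the moving cover: middle of the near (free) edge of its outer face, 92 mm from the hinge line. The cover is a shallow hollow lid 92 long by 84 wide, its outer face 16 mm above the hinge line when shut (110 mm above the bench); a tab 36 wide sticks out 9 mm beyond the free edge. When open, the outer face looks to the back (+x) and up.
- power_key_top (a point): Key face of the same grey plastic as the others, small and round, 12 mm across. The point is the centre of its top face, 66 mm above the bench, 8 mm proud of the deck, 84 mm in front (-x) of the photometer's origin and 90 mm to its left. It goes straight down. Power key, far left of the row: not to be pressed.
- up_key_top (a point): Key face of the same grey plastic as the others, square, 14 mm. The point is the centre of its top face, 66 mm above the bench, 8 mm proud of the deck, 84 mm in front (-x) of the photometer's origin and 54 mm to its left. It goes straight down. Scroll key, second from left: not to be pressed.
- down_key_top (a point): Key face of the same grey plastic as the others, square, 14 mm. The point is the centre of its top face, 66 mm above the bench, 8 mm proud of the deck, 84 mm in front (-x) of the photometer's origin and 18 mm to its left. It goes straight down. Scroll key, middle of the row: not to be pressed.
- zero_key_top (a point): Key face of the same grey plastic as the others, large and round, 22 mm across. The point is the centre of its top face, 66 mm above the bench, 8 mm proud of the deck, 84 mm in front (-x) of the photometer's origin and 22 mm to its right. It goes straight down. ZERO key, fourth from left. The gap to the square key is 22 mm, to the bar key 23 mm.
- read_key_top (a point): Key face of the same grey plastic as the others, a wide bar, 40 mm along the row by 16 mm. The point is the centre of its top face, 66 mm above the bench, 8 mm proud of the deck, 84 mm in front (-x) of the photometer's origin and 76 mm to its right. It goes straight down. READ key, far right of the row.
- power_key (a joint): Travel of the power key in m: 0 up, 0.005 at the hard bottom stop; spring 1 N to start it, 1 N more per mm, 6 N at the bottom; springs back up when let go. Leave alone.
- up_key (a joint): Travel of the left scroll key in m: 0 up, 0.005 at the hard bottom stop; spring 1 N to start it, 1 N more per mm, 6 N at the bottom; springs back up when let go. Leave alone.
- down_key (a joint): Travel of the right scroll key in m: 0 up, 0.005 at the hard bottom stop; spring 1 N to start it, 1 N more per mm, 6 N at the bottom; springs back up when let go. Leave alone.
- zero_key (a joint): Travel of the zero key in m: 0 up, 0.005 at the hard bottom stop; spring 1 N to start it, 1 N more per mm, 6 N at the bottom; springs back up when let go. It responds beyond 0.0025 (3.5 N): press to about 0.004. Over 20 N on any part of the photometer is too hard.
- read_key (a joint): Travel of the read key in m: 0 up, 0.005 at the hard bottom stop; spring 1 N to start it, 1 N more per mm, 6 N at the bottom; springs back up when let go. It responds beyond 0.0025 (3.5 N): press to about 0.004. Over 20 N on any part of the photometer is too hard.
- blank_vial: Loose round glass vial with black cap, 25 mm across, 60 tall, standing in the well (28 mm hole) with its cap 6 mm above the body, inside the hollow of the cover when shut. Origin: centre of its underside, 36 mm above the bench. Stays there.
- sample_vial_a: Bystander: identical loose capped vial, 25 mm across, 60 tall, standing on the bench right of the photometer. Origin: underside centre.
- sample_vial_b: Bystander: another such vial, right of the photometer. Origin: underside centre.
- beaker: Bystander: glass beaker 68 mm across, 85 tall, standing on the bench left of the photometer. Origin: underside centre.
- wash_bottle: Bystander: white wash bottle 62 mm across, 146 tall to the top of its cap, thin red spout up to 180, left of the photometer. Origin: underside centre.
Mind the look-alikes: they are no part of the job. Leave any red look-alike of the blank_vial alone.

How it is judged:
On the way, in this order (a step that is already met when the one before it is completed fails the run):
1. the cover is pushed fully shut, with both keys still up (value of joint cover below 0.04 rad and value of joint each of zero_key, read_key below 0.001 m), for 0.1 s.
2. the zero key is pressed with the cover shut (value of joint zero_key above 0.0025 m and value of joint cover below 0.04 rad and value of joint read_key below 0.001 m), for 0.04 s.
3. with the zero key up again, the read key is pressed with the cover shut (value of joint read_key above 0.0025 m and value of joint cover below 0.04 rad and value of joint zero_key below 0.001 m), for 0.04 s.
At the end, for the whole second after the job is handed in: Cover shut to within 0.04 rad, all five keys up (less than 1 mm down), the blank vial still standing in its well, the other glassware upright and within 15 mm of where it stood (all of step 1 and value of joint each of power_key, up_key, down_key below 0.001 m and z of blank_vial in the frame of photometer below 0.044 m and angle between blank_vial's own z axis and vertical below 0.25 rad and distance of each of sample_vial_a, sample_vial_b, beaker, wash_bottle from where it was at the start of the episode below 0.015 m and angle between each of sample_vial_a, sample_vial_b, beaker, wash_bottle's own z axis and vertical below 0.15 rad); the robot touches nothing.
It fails at once if a key other than zero and read is pressed (beyond 1.5 mm) (value of joint any of power_key, up_key, down_key above 0.0015 m).
It fails at once if the zero or read key is pressed (beyond 1.5 mm) while the cover is open (more than 0.15 rad) (value of joint cover above 0.15 rad and value of joint any of zero_key, read_key above 0.0015 m).
It fails at once if the touch is not light: more than 20 N on the photometer, its cover or a key (contact force between any of the fingers, the arm and photometer above 20 N).
It fails at once if the blank vial is raised out of its well or tipped (not (z of blank_vial in the frame of photometer below 0.044 m and angle between blank_vial's own z axis and vertical below 0.25 rad)).
It fails at once if other glassware is shifted more than 15 mm, lifted or tipped (distance of any of sample_vial_a, sample_vial_b, beaker, wash_bottle from where it was at the start of the episode above 0.015 m or angle between any of sample_vial_a, sample_vial_b, beaker, wash_bottle's own z axis and vertical above 0.3 rad).
It also fails if it takes over 48 s, if anything falls off the work surface, if the arm or the gripper's body presses on something with over 40 N, if the wrist force passes 120 N, or if a joint passes its speed limit or range.

## Working session

There is one attempt and no reset: what is moved stays moved. The work goes in short steps, Python scripts to look and compute and a tool call to move; the robot and the scene stay as the last step left them, time stands still between calls to the robot, and variables do not carry over. Pictures are saved under pics/ and viewed, at most 10 in all, crops included, and the job is handed in when it is done.

Besides the shell and the picture viewer there is one more tool, called after "Emit:" as a command line: name --pt "numbers of a row" for each row, then --argument value for the rest. servo_tool: Moves the arm, as the interface text tells. Its arguments: {"type":"object","properties":{"targets":{"type":"array"},"claw":{"type":"number"}},"required":["targets"]}

```bash
mkdir -p pics
python3 - <<'E'
from bench import *
import cv2
o=get_obs(); print(o)
for n in("top","side"):
    cv2.imwrite(f"pics/{n}0.png",snapshot(n)); m=camera_model(n); print(n,m)
E
```

```text
{'time': 0.0, 'joint_positions': array([ 1.10089374e+00,  8.79355930e-02,  1.37224221e+00,  1.22259672e-05,
        1.68360728e+00, -1.03123616e-01]), 'qvel': array([ 0.00062405, -0.00069037,  0.00111037, -0.00135371, -0.0007925 ,
       -0.00196758]), 'joint_torque': array([ 8.99517363e-04, -3.40181923e+01, -3.02426434e+01,  7.18828314e-02,
        3.28494119e-02, -1.91992799e-04]), 'tool_pos': array([0.19701133, 0.51294639, 0.21832088]), 'ee_rot': array([-3.13941313e+00, -2.37776945e-04,  2.77481479e+00]), 'wrist_force': array([-0.65301802,  0.05193674,  0.63966039]), 'wrist_torque': array([-0.00717973,  0.05613141,  0.00947605]), 'finger_force': 0.0, 'width': 0.09406648356502952}
top {'camera_matrix': array([[408.19638475,   0.        , 278.35865158],
       [  0.        , 408.19638475, 204.43171898],
       [  0.        ,   0.        ,   1.        ]]), 'k1': -0.06775101772088875, 'camera_from_world': array([[ 0.00314789, -0.99999275,  0.00214402,  0.05352512],
       [ 0.99829059,  0.00326765,  0.0583543 , -0.58459582],
       [-0.05836088,  0.00195666,  0.99829363, -0.79604738],
       [ 0.        ,  0.        ,  0.        ,  1.        ]])}
side {'camera_matrix': array([[400.573068  ,   0.        , 283.33549624],
       [  0.        , 400.573068  , 206.63171347],
       [  0.        ,   0.        ,   1.        ]]), 'k1': -0.11046524946021222, 'camera_from_world': array([[ 0.98829705, -0.1522248 ,  0.00982593, -0.58383081],
       [ 0.09141149,  0.64258087,  0.76074553, -0.16054572],
       [-0.12211829, -0.75094436,  0.64897587, -0.71726507],
       [ 0.        ,  0.        ,  0.        ,  1.        ]])}
```

View pics/top0.png

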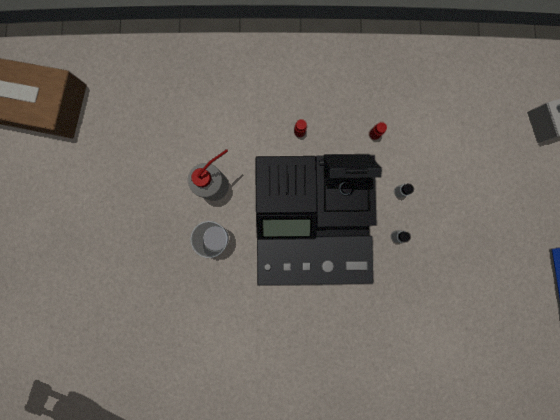

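View pics/side0.png

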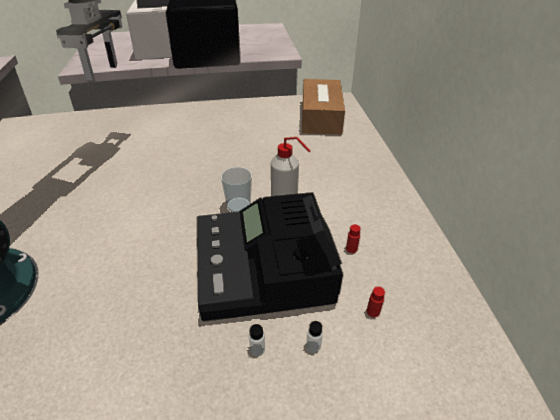

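The top view shows the photometer square-on. The keys are at about (267,267), (287,267), (306,267), (327,267) and (357,266), and the cover stands open around (352,167). In the side view the keys are at (214,218), (215,231), (215,244), (217,260) and (218,284), the two vials are in front, and the beaker and bottle are behind. Next I fit the pose to the key centroids in both views.

```bash
cat > h.py <<'E'
import numpy as np, cv2
from scipy.optimize import least_squares
def proj(m,P):
    P=np.atleast_2d(P); T=m["camera_from_world"]; c=P@T[:3,:3].T+T[:3,3]
    s=np.c_[c[:,0],-c[:,1]]/-c[:,2:]; s=s*(1+m["k1"]*(s**2).sum(1,keepdims=True))
    K=m["camera_matrix"]; return s*K[0,0]+K[:2,2]
def world(p,P):
    P=np.atleast_2d(P); c,s=np.cos(p[2]),np.sin(p[2])
    return np.c_[p[0]+c*P[:,0]-s*P[:,1],p[1]+s*P[:,0]+c*P[:,1],P[:,2]]
KEYS=np.array([[-.084,y,.066] for y in(.09,.054,.018,-.022,-.076)])
def lip(a,dy=0,l=.092,h=.016): return [.106-l*np.cos(a)+h*np.sin(a),-.056+dy,.094+l*np.sin(a)+h*np.cos(a)]
E
python3 - <<'E'
from bench import *
from h import *
g={"top":[(267,267),(287,267),(306,267),(327,267),(357,266)],"side":[(214,218),(215,231),(215,244),(217,260),(218,284)]}
C={n:camera_model(n) for n in g}; Z={}
for n in g:
    im=cv2.imread(f"pics/{n}0.png"); gr=cv2.cvtColor(im,cv2.COLOR_BGR2GRAY); Z[n]=[]
    for i,(u,v) in enumerate(g[n]):
        r=(14 if i==4 else 8) if n=="top" else 7; rv=8 if n=="top" else (12 if i==4 else 7)
        w=gr[v-rv:v+rv+1,u-r:u+r+1].astype(float); w=np.clip(w-(w.max()+np.median(w))/2+10,0,None)
        yy,xx=np.mgrid[v-rv:v+rv+1,u-r:u+r+1]; Z[n].append([(w*xx).sum()/w.sum(),(w*yy).sum()/w.sum()])
    Z[n]=np.array(Z[n])
f=lambda p,ns=("top","side"):np.concatenate([(proj(C[n],world(p,KEYS))-Z[n]).ravel() for n in ns])
for ns in(("top",),("side",),("top","side")):
    s=least_squares(f,[.57,-.02,0],args=(ns,)); print(ns,s.x,np.abs(s.fun).max())
p=s.x; print(f(p).reshape(-1,2).round(1))
print("keys",world(p,KEYS).round(4))
np.save("pose.npy",p)
for n in g:
    im=cv2.imread(f"pics/{n}0.png"); u,v=(310,130) if n=="top" else (250,170); k=7 if n=="top" else 6
    im=cv2.resize(im[v:v+80,u:u+100],None,fx=k,fy=k,interpolation=cv2.INTER_CUBIC); im=cv2.convertScaleAbs(im,alpha=2.2)
    for a,col in((.8,(0,0,255)),(1.0,(0,255,0)),(1.2,(255,0,0)),(1.4,(0,255,255))):
        q=(proj(C[n],world(p,[lip(a,.042),lip(a,-.042),lip(a,-.042,.092,0),lip(a,-.042,0,.016)]))-[u,v]+.5)*k
        cv2.polylines(im,[q.astype(int).reshape(-1,1,2)],False,col,1)
    cv2.imwrite(f"pics/{n}c.png",im)
a=cv2.imread("pics/topc.png");b=cv2.imread("pics/sidec.png")
E
```

```text
('top',) [ 0.55149517 -0.01236784  0.01501406] 0.2549208639757694
('side',) [ 0.54818868 -0.01191242  0.02067425] 3.5498459005876555
('top', 'side') [ 0.54980155 -0.0123148   0.01627084] 3.463583846285644
[[-0.   0.9]
 [-0.1  0.9]
 [-0.   1.1]
 [ 0.1  0.8]
 [ 0.3  0.9]
 [ 1.8  3.5]
 [ 0.3 -0.7]
 [ 1.  -0.9]
 [ 0.7 -0.7]
 [ 0.8 -0.9]]
keys [[ 0.4643  0.0763  0.066 ]
 [ 0.4649  0.0403  0.066 ]
 [ 0.4655  0.0043  0.066 ]
 [ 0.4662 -0.0357  0.066 ]
 [ 0.467  -0.0897  0.066 ]]
```

View pics/topc.png

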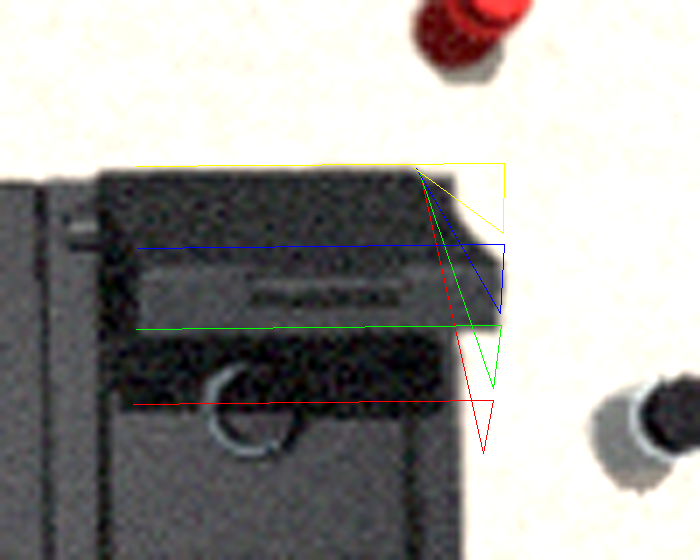

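View pics/sidec.png

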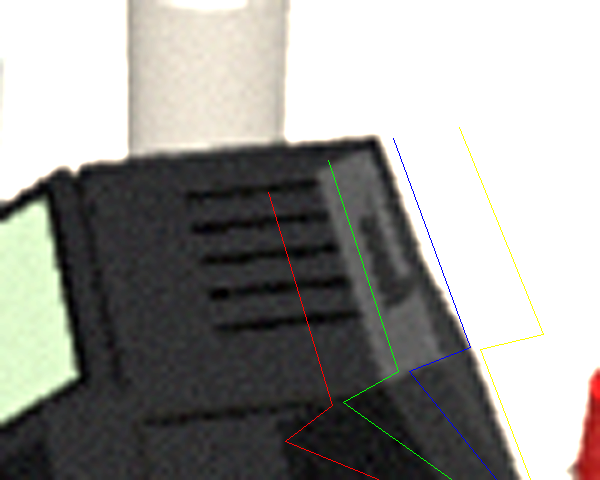

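Fit: photometer at about (0.550, -0.012), yaw 0.016, with the power key half hidden in the side view. The cover is at about 1.15 rad in both views: the top-view lip edge is between the 1.0 and 1.2 lines, and the side view is close to the 1.2 line. I'll raise the tool, shut the fingers, and travel to behind the cover.

Emit:
servo_tool --pt "-2 -1.1 -2 -5" --pt "-7 -4 -4 -11" --pt "-12.5 -7 -4 -17" --pt "-18 -10 -4 -22" --pt "-23.5 -13 -4 -22" --pt "-29 -16 -4 -22" --pt "-34.5 -19 -4 -22" --pt "-40 -22.4 -4 -22" --claw 255

```text
time: 1.1
tool_pos: [0.4894, 0.1614, 0.259]
ee_rot: [3.141, -0.001, -3.124]
wrist_force: [1.3, 0.7, -1.1]
width: 0.0175
finger_force: 0.0
```

```bash
cat > to.py <<'E'
import sys
from bench import *
from h import *
o=get_obs(); p=o["tool_pos"]; y=o["ee_rot"][2]
print(o["time"],p.round(4),o["ee_rot"].round(3),o["wrist_force"].round(1),round(o["width"],3))
for a in sys.argv[1:]:
    t=np.array(eval(a)); R=cv2.Rodrigues(np.array([0,0,y]))[0]@np.diag([1,-1,-1]); print(a,"-> tool cm",(R.T@(t-p)*100).round(2))
E
python3 to.py "[.678,-.067,.26]"
```

```text
1.1 [0.4894 0.1614 0.259 ] [ 3.141e+00 -1.000e-03 -3.124e+00] [ 1.3  0.7 -1.1] 0.017
[.678,-.067,.26] -> tool cm [-18.46 -23.17  -0.1 ]
```

Emit:
servo_tool --pt "-4 -4 0 0" --pt "-8 -9 0 0" --pt "-12 -14 0 0" --pt "-16 -19 0 0" --pt "-18 -22 0 0" --pt "-18.5 -23 0 0" --pt "-18.5 -23 0 0" --pt "-18.5 -23 0 0"

```text
time: 2.1
tool_pos: [0.6769, -0.062, 0.2601]
ee_rot: [3.141, 0.0, -3.123]
wrist_force: [0.4, 1.0, -0.3]
width: 0.0005
finger_force: 0.0
```

```bash
python3 to.py "[.678,-.067,.26]" "[.678,-.067,.183]"
python3 - <<'E'
from bench import *
import cv2
im=snapshot("side"); cv2.imwrite("pics/s1.png",cv2.convertScaleAbs(cv2.resize(im[120:320,180:430],None,fx=3,fy=3),alpha=1.8))
E
```

```text
2.1 [ 0.6769 -0.062   0.2601] [ 3.141  0.    -3.123] [ 0.4  1.  -0.3] 0.001
[.678,-.067,.26] -> tool cm [-0.1  -0.5   0.01]
[.678,-.067,.183] -> tool cm [-0.1  -0.5   7.71]
```

View pics/s1.png

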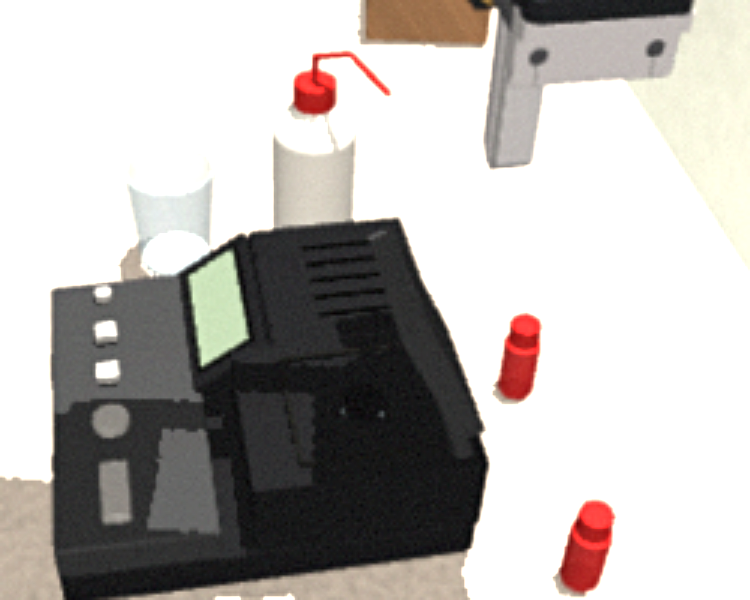

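The fingers are shut and hang behind and above the cover, with the tip near (510,160) in the crop. The glassware is undisturbed. Now I descend behind the cover.

Emit:
servo_tool --pt "-0.1 -0.3 1.5 0" --pt "-0.1 -0.5 3 0" --pt "-0.1 -0.5 5 0" --pt "-0.1 -0.5 7 0" --pt "-0.1 -0.5 7.7 0" --pt "-0.1 -0.5 7.7 0"

```text
time: 2.9
tool_pos: [0.678, -0.0684, 0.1812]
ee_rot: [3.141, -0.002, -3.124]
wrist_force: [0.3, 0.4, 0.5]
width: 0.0009
finger_force: 0.0
```

```bash
python3 to.py "[.649,-.067,.183]" "[.631,-.067,.177]" "[.615,-.067,.166]" "[.602,-.067,.152]" "[.595,-.067,.1386]" "[.592,-.067,.1314]" "[.590,-.067,.124]"
```

```text
2.9 [ 0.678  -0.0684  0.1812] [ 3.141e+00 -2.000e-03 -3.124e+00] [0.3 0.4 0.5] 0.001
[.649,-.067,.183] -> tool cm [ 2.9   0.19 -0.18]
[.631,-.067,.177] -> tool cm [4.7  0.23 0.42]
[.615,-.067,.166] -> tool cm [6.3  0.25 1.52]
[.602,-.067,.152] -> tool cm [7.6  0.28 2.92]
[.595,-.067,.1386] -> tool cm [8.3  0.29 4.26]
[.592,-.067,.1314] -> tool cm [8.6  0.29 4.98]
[.590,-.067,.124] -> tool cm [8.8  0.3  5.72]
```

Push along the arc, gently, stopping at about 0.5 rad to check.

Emit:
servo_tool --pt "1 0.1 -0.1 0" --pt "2 0.1 -0.1 0" --pt "2.9 0.2 -0.1 0" --pt "3.8 0.2 0.1 0" --pt "4.7 0.2 0.4 0" --pt "5.5 0.2 0.9 0" --pt "6.3 0.2 1.5 0" --pt "7 0.2 2.2 0"

```text
time: 3.9
tool_pos: [0.6079, -0.0678, 0.1599]
ee_rot: [3.141, -0.0, -3.124]
wrist_force: [-1.0, -0.1, 1.1]
width: 0.0004
finger_force: 0.3
```

```bash
python3 to.py "[.602,-.067,.152]" "[.595,-.067,.1386]" "[.592,-.067,.1314]" "[.590,-.067,.124]"
python3 - <<'E'
from bench import *
import cv2
a=snapshot("side")[140:320,180:380]; b=snapshot("top")[120:300,220:420]
import numpy as np
cv2.imwrite("pics/s2.png",cv2.convertScaleAbs(cv2.resize(np.hstack([a,b]),None,fx=2,fy=2),alpha=2.5))
E
```

```text
3.9 [ 0.6079 -0.0678  0.1599] [ 3.141 -0.    -3.124] [-1.  -0.1  1.1] 0.0
[.602,-.067,.152] -> tool cm [0.59 0.09 0.79]
[.595,-.067,.1386] -> tool cm [1.29 0.1  2.13]
[.592,-.067,.1314] -> tool cm [1.59 0.11 2.85]
[.590,-.067,.124] -> tool cm [1.79 0.11 3.59]
```

View pics/s2.png

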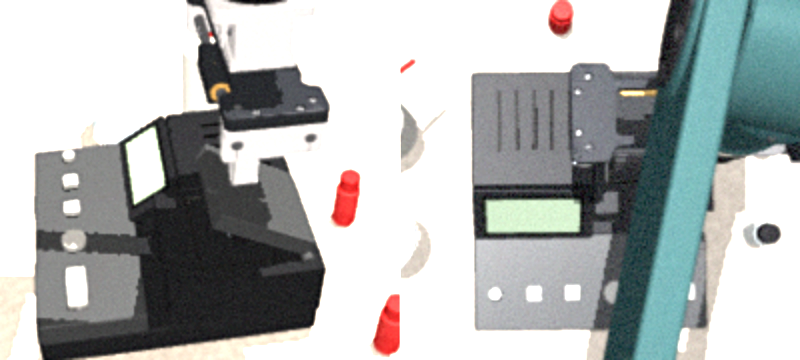

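The side view shows the finger on the outer face and the cover partly lowered to about 0.5 rad. Its edge runs (215,215)–(300,250), and the force is about 1 N. I'll go on to shut.

Emit:
servo_tool --pt "0.6 0.1 0.8 0" --pt "1.0 0.1 1.5 0" --pt "1.3 0.1 2.1 0" --pt "1.5 0.1 2.6 0" --pt "1.6 0.1 3.0 0" --pt "1.7 0.1 3.4 0" --pt "1.8 0.1 3.5 0" --pt "1.8 0.1 3.6 0"

```text
time: 5.0
tool_pos: [0.5906, -0.067, 0.1245]
ee_rot: [3.142, 0.0, -3.124]
wrist_force: [-0.5, 0.1, -0.3]
width: 0.0004
finger_force: 0.2
```

Emit:
servo_tool --pt "0 0 0.05 0" --pt "0 0 0.1 0" --pt "0 0 0.15 0" --pt "0 0 0.15 0"

```text
time: 5.5
tool_pos: [0.5905, -0.0671, 0.1235]
ee_rot: [-3.142, 0.0, -3.124]
wrist_force: [-1.8, -0.3, 3.7]
width: 0.0005
finger_force: 1.9
```

Emit:
servo_tool --pt "0 0 0.05 0" --pt "0 0 0.1 0" --pt "0 0 0.1 0"

```text
time: 5.88
tool_pos: [0.5904, -0.0671, 0.1229]
ee_rot: [-3.141, 0.0, -3.124]
wrist_force: [-3.3, 0.2, 6.5]
width: 0.0008
finger_force: 3.2
```

It resists like the seal (6.5 N), so the cover should be shut. I'll lift off straight up and move over the zero key.

Emit:
servo_tool --pt "0 0 -1 0" --pt "0 0 -3 0" --pt "0 0 -5 0" --pt "3 0.6 -6 0" --pt "6 1.4 -6 0" --pt "9.5 2.2 -6 0" --pt "12 3 -6 0" --pt "12.3 3.3 -6 0"

```text
time: 6.88
tool_pos: [0.4665, -0.0359, 0.1823]
ee_rot: [-3.142, 0.001, -3.124]
wrist_force: [0.5, -0.5, 0.0]
width: 0.0005
finger_force: 0.0
```

Emit:
servo_tool --pt "0 0 0 0" --pt "0 0 0 0"

```text
time: 7.12
tool_pos: [0.4678, -0.0364, 0.1819]
ee_rot: [3.142, 0.0, -3.124]
wrist_force: [-0.5, -0.6, -0.7]
width: 0.0007
finger_force: 0.0
```

```bash
python3 to.py "[.467,-.0357,.10]"
python3 - <<'E'
from bench import *
from h import *
w=snapshot("wrist"); m=camera_model("wrist"); cv2.imwrite("pics/w_raw.png",w)
p=np.load("pose.npy"); o=get_obs()["tool_pos"]
for q in world(p,np.vstack([KEYS])): 
    u=proj(m,q)[0]
    if 0<u[0]<560 and 0<u[1]<420: cv2.circle(w,tuple(int(x) for x in u),3,(0,0,255),1)
print(proj(m,[o[0],o[1],.066]))
a=snapshot("side")[140:320,180:380]
w=cv2.resize(w,(480,360)); 
cv2.imwrite("pics/s3.png",cv2.convertScaleAbs(np.hstack([w,cv2.resize(a,(320,288)) if 0 else cv2.copyMakeBorder(cv2.resize(a,(320,288)),0,72,0,0,0)]),alpha=2))
E
```

```text
7.125 [ 0.4678 -0.0364  0.1819] [ 3.142  0.    -3.124] [-0.5 -0.6 -0.7] 0.001
[.467,-.0357,.10] -> tool cm [0.08 0.08 8.19]
[[279.32691622 208.18856917]]
```

View pics/s3.png

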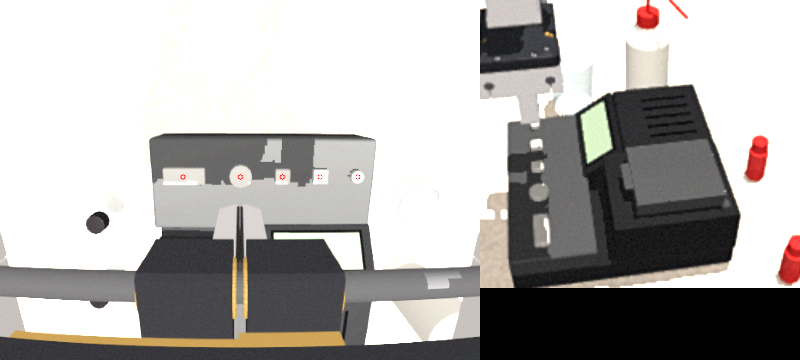

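The wrist view shows the predicted key points falling on the key faces, with zero at (240,177). The side view shows the cover lying flat and shut. I'll descend to just above the zero key.

Emit:
servo_tool --pt "0 0.1 2 0" --pt "0 0.1 4.5 0" --pt "0 0.1 7 0" --pt "0 0.1 9 0" --pt "0 0.1 9.8 0" --pt "0 0.1 9.8 0"

```text
time: 7.98
tool_pos: [0.4669, -0.0353, 0.0836]
ee_rot: [3.141, -0.001, -3.125]
wrist_force: [0.2, 1.0, -0.2]
width: 0.0003
finger_force: 0.0
```

Emit:
servo_tool --pt "0 0 0.1 0" --pt "0 0 0.2 0" --pt "0 0 0.3 0" --pt "0 0 0.4 0" --pt "0 0 0.4 0"

```text
time: 8.6
tool_pos: [0.4671, -0.0352, 0.0802]
ee_rot: [3.142, 0.0, -3.124]
wrist_force: [0.4, 0.2, 0.7]
width: 0.0006
finger_force: 0.5
```

Emit:
servo_tool --pt "0 0 0.1 0" --pt "0 0 0.2 0" --pt "0 0 0.3 0" --pt "0 0 0.4 0" --pt "0 0 0.4 0" --pt "0 0 0.4 0"

```text
time: 9.35
tool_pos: [0.4671, -0.0352, 0.0763]
ee_rot: [3.142, 0.001, -3.124]
wrist_force: [-1.0, 0.1, 4.5]
width: 0.0005
finger_force: 2.4
```

Emit:
servo_tool --pt "0 0 0.05 0" --pt "0 0 0.05 0" --pt "0 0 -0.5 0" --pt "0 0 -1.5 0" --pt "0 0 -2.5 0" --pt "0 -1.5 -3 0" --pt "0 -3.5 -3 0" --pt "0 -5.4 -3 0"

```text
time: 10.35
tool_pos: [0.4678, -0.0906, 0.1062]
ee_rot: [-3.141, 0.0, -3.125]
wrist_force: [0.3, -0.1, 0.6]
width: 0.0007
finger_force: 0.0
```

Emit:
servo_tool --pt "0 0 0.5 0" --pt "0 0 1.5 0" --pt "0 0 2.3 0" --pt "0 0 2.3 0"

```text
time: 10.85
tool_pos: [0.467, -0.0884, 0.0816]
ee_rot: [3.141, -0.002, -3.124]
wrist_force: [-0.9, 0.1, 0.6]
width: 0.0003
finger_force: 0.0
```

```bash
python3 to.py "[.467,-.0897,.08]"
```

```text
10.85 [ 0.467  -0.0884  0.0816] [ 3.141e+00 -2.000e-03 -3.124e+00] [-0.9  0.1  0.6] 0.0
[.467,-.0897,.08] -> tool cm [ 0.   -0.13  0.16]
```

Emit:
servo_tool --pt "0 0 0.1 0" --pt "0 0 0.2 0" --pt "0 0 0.3 0" --pt "0 0 0.4 0" --pt "0 0 0.5 0" --pt "0 0 0.5 0"

```text
time: 11.6
tool_pos: [0.4681, -0.0892, 0.0783]
ee_rot: [3.142, 0.001, -3.124]
wrist_force: [-0.4, 1.4, 2.9]
width: 0.0009
finger_force: 1.4
```

Emit:
servo_tool --pt "0 0 0.1 0" --pt "0 0 0.2 0" --pt "0 0 0.2 0" --pt "0 0 0.2 0"

```text
time: 12.1
tool_pos: [0.4681, -0.0892, 0.0763]
ee_rot: [-3.142, 0.001, -3.124]
wrist_force: [0.3, 0.8, 5.0]
width: 0.0006
finger_force: 2.4
```

The key reads 5 N, about 4 mm down. Now I let it up and check.

Emit:
servo_tool --pt "0 0 0.0 0" --pt "0 0 -0.5 0" --pt "0 0 -2 0" --pt "0 0 -4 0" --pt "0 0 -7 0" --pt "0 0 -10 0" --pt "0 0 -10 0" --pt "0 0 -10 0"

```text
time: 13.1
tool_pos: [0.4672, -0.0891, 0.1748]
ee_rot: [3.141, -0.002, -3.124]
wrist_force: [-0.4, -0.2, -0.5]
width: 0.0004
finger_force: 0.0
```

```bash
python3 to.py
python3 - <<'E'
from bench import *
import cv2,numpy as np
a=snapshot("side")[140:360,180:400]; b=cv2.resize(snapshot("wrist"),(440,330))
cv2.imwrite("pics/s4.png",cv2.convertScaleAbs(np.hstack([cv2.resize(a,(330,330)),b]),alpha=2.2))
E
```

```text
13.1 [ 0.4672 -0.0891  0.1748] [ 3.141e+00 -2.000e-03 -3.124e+00] [-0.4 -0.2 -0.5] 0.0
```

View pics/s4.png

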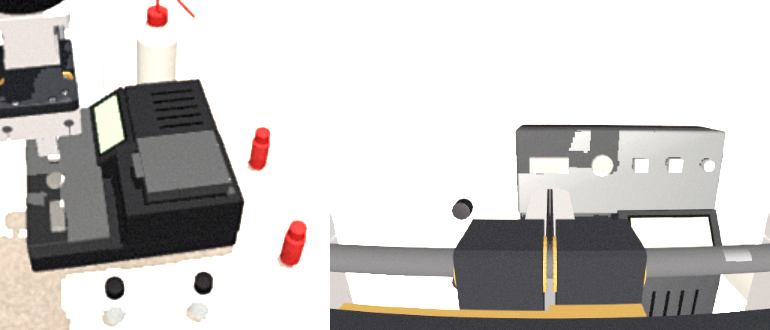

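The cover lies flat and shut at (185,165), the keys are up, both vials stand, and the arm is clear. I'm handing it in.

```bash
python3 -c "
from bench import *
print(close_job())"
```

```text
the job is handed in; nothing more can be done
None
```

The cover was pushed shut (about 6.5 N), then zero and read were each pressed about 4 mm (about 5 N) and let up. The last pictures show the cover flat, the keys up and no glassware seen disturbed. The job is handed in at 13 s; no verdict came back.

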